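# Gear into the puzzle box's secret drawer

### The arm

A 6-joint arm with a two-finger parallel gripper is mounted at the origin on the work surface. World frame = base frame: x ahead of the robot, y to its left, z up, the work surface at z = 0. Lengths are in mm, angles in rad, forces in N, time in s.
With the tool pointing down it reaches from about 350 to 975 mm from the base axis. Payload 7.1 kg.
Tool frame: the origin (TCP) lies at the very end of the fingers, on their centre line; the grasp point (between the pads) lies 19 mm behind it (ctrl.grasp_offset is the distance from the TCP to the grasp point, in mm); z points along the fingers, y is the line along which they close (so a half turn about z gives the same grasp; the last joint's range is limited). The gripper opens to 88 mm and grips with 3 to 60 N. Pads are 20 mm wide; open, the fingers measure 115 mm over their backs; the gripper's body (75 mm by 178 mm) begins 61 mm behind the grasp point.
Start: joints at [1.313, 0.423, 1.63, -0, 1.089, -0.019], TCP at [147.804, 607.255, 222.675] pointing down, gripper open.
Joint ranges: [-3, 3], [-0.9, 2.11], [0.09, 2.58], [-1.31, 4.45], [0.11, 2.69], [-2.54, 2.54]. Speed limits (rad/s): [2.39, 2.39, 3.01, 3.14, 3.14, 3.14].

### API

Orientations are given as a rotation vector (axis times angle).
In Python, from workcell import ctrl, viewer, ticket, models gives the robot as it stands.
- The arm moves only by the tool play_rows, never from a script. Its arguments are lists of equal length, an entry for each row: "dp": the shift along the world's x, y, z in mm, a list of three; "yaw": the turn about the world's z in degrees. In form: {"dp": [[tx, ty, tz], ...], "yaw": [yaw, ...]}. A call has 1 to 8 rows; each row shifts and turns the commanded pose from where the row before left it; what a row does not reach is not made up. A row lasts 1/12 s, in which the tool goes at most 41.7 mm and 7.16 degrees, less where a joint would pass 70% of its speed; a pose out of reach is approached as far as the arm can. A call is refused whole if a number of a shift passes 41.7 or a number of a turn 7.16, either way. A call with a gripper value outside its range is refused whole. "gripper" is the closure, from 0 (fully open) to 1 (shut), set as the call begins (left out, the last holds). The fingers move at their own pace and stop on an object; the grip force is fixed at half the most. Time passes only in rows, so rows that do not move let the fingers close. It gives the time, the measured TCP pose, the force, the opening and the grip force at its end, in the units of the state.
- ctrl.get_obs(): the state, without advancing time (a new reading comes with each control period).
- viewer.get_image(name): name is "scene" or "top" or "wrist"; returns a dict with "pixels" (480x640x3 uint8, red, green, blue), "range_z" (480x640 float32, mm along the optical axis (not along the pixel's ray), 0 where there is no reading), "fx", "fy", "cx", "cy" (pixels), "T" (4x4, takes a point from camera to world coordinates); the wrist camera has in their place "hand_eye" (4x4, takes a point from camera to tool coordinates, whose origin is the TCP and whose axes are the flange's). Camera axes: x right, y up, looking along -z (the intrinsics and any distortion apply to the point x, -y, -z); pixel columns grow to the right and rows downward; lengths in mm; the calibration is good to about 2 mm. A picture is of the moment at which its call begins: read the wrist's pose just before it.
- ticket.close_job(): hands the job in; it is judged then, once.
Trained networks look in a picture, given as the dict that the camera call returned (one of the last four; its "shot" number tells which), for a name from the list of things; names that differ only in an ending like _2 or _b are one class to them, and where a whole thing is asked for, a point or a joint stands for the part that bears it (a point fixed in the world has none). Each returns a list of dicts, best first, with "conf" (0 to 1); they miss things now and then, are a little off and sometimes report something else, mostly with a low value. They report only what shows in the picture. A call takes as long as a camera call. They do not tell look-alikes from the thing itself.
- models.look_for(picture, name): "bbox" ([centre column, centre row, width, height] in pixels, round what is visible of it).
- models.landmark_of(picture, name): "location" ([column, row] in pixels: a listed point, or the origin of a listed thing).
The state is a dict: "t": time; "qpos": joint angles; "qvel": joint speeds; "joint_torque": joint torques, N m; "ee_pos": TCP position; "orientation": TCP orientation; "ft_force": force on the tool from outside, world axes, zero at the start; "moment": the same for the moment, N m; "width": finger opening in mm; "grasp_force": force on a finger pad.
Only numpy, scipy, OpenCV 4.12 (cv2) and the standard library are available. Lean on these libraries where they do the work, as an engineer would, in place of code of your own. Each camera call takes 0.05 s, during which the arm holds its last target. There are 200 camera calls.

### The job

Press down the round wooden latch pad on top of the puzzle box so that its hidden drawer springs open. Then take the toothed gear by its peg, set it down flat inside the drawer with the peg up, and leave the drawer open.

Things in the scene. Friction and masses are not known exactly. Their poses are not given: they have to be found in the camera images.
- latch_top (a point): Centre of the top of the latch pad: round light wood, 34 mm across, 10 mm proud of the flat top of the fixed brown box (145 x 175 x 78 mm along x, y, z; centre 60 mm from the pad along -y). Spring button: 8 mm straight down, 2.3 N at first, 6 N at the bottom; 5 mm down frees the drawer; it comes back up. The dark flap with brass keyhole beside it is only decoration and does not move.
- drawer (a joint): How far the hidden drawer is out, in m: 0 shut and latched (front flush with the box, no handle), 0.125 fully open. Once the latch is pressed a spring drives it out along -y of the box (from the side away from the pad) within 2 s, and holds it there lightly.
- drawer_floor (a point): Centre of the top of the drawer's floor, 14 mm above the bench; moves with the drawer. Axes as the box and pad: z up, opens along -y; 79.5 mm from the pad along -y when shut, 204.5 mm open. Inside 119 mm (x) by 120 mm (y). Walls at +x, -x and the rear (+y) rise 16 mm above the floor, the front panel (-y) 55 mm. Open, the box (64 mm above this floor) begins 57 mm away along +y.
- gear_grip (a point): Gripping point on the peg of the gear, on its axis, 36 mm above the underside. Lime plastic, about 60 g: flat disc with eight teeth, 56 mm across, 12 mm thick, with an upright round peg 24 mm in diameter in its middle, ending 52 mm above the underside; z is up along the peg. It lies flat on the bench; a smooth round piece and a square one of the same plastic with the same peg are not wanted.
Mind the look-alikes: they are no part of the job. Leave any pink look-alike of the part that bears gear_grip alone.

How it is judged (in metres and radians):
On the way:
1. the hidden drawer has sprung open (value of joint drawer above 0.11 m), for 0.2 s.
At the end, for the whole second after the job is handed in: The drawer is open (more than 100 mm out) and the gear lies flat on its floor, peg up (within about 10 degrees of upright, grip point 30 to 42 mm above the drawer's floor), anywhere between the walls (within 40 mm of the floor's centre along each side) (value of joint drawer above 0.1 m and x of gear_grip in the frame of drawer_floor between -0.04 and 0.04 m and y of gear_grip in the frame of drawer_floor between -0.04 and 0.04 m and z of gear_grip in the frame of drawer_floor between 0.03 and 0.042 m and angle between gear_grip's own z axis and vertical below 0.17 rad); the robot touches nothing.
It also fails if it takes over 53 s, if anything falls off the work surface, if the arm or the gripper's body presses on something with over 40 N, if the wrist force passes 120 N, or if a joint passes its speed limit or range.

## Working session

There is one attempt and no reset: what is moved stays moved. The work goes in short steps, Python scripts to look and compute and a tool call to move; the robot and the scene stay as the last step left them, time stands still between calls to the robot, and variables do not carry over. Pictures are saved under pics/ and viewed, at most 10 in all, crops included, and the job is handed in when it is done.

Besides the shell and the picture viewer there is one more tool, called after ">>>" as name([rows], argument=value, ...), one row to a line, values as JSON. play_rows: Moves the arm, as the interface text tells. Its arguments: {"type":"object","properties":{"dp":{"type":"array"},"yaw":{"type":"array"},"gripper":{"type":"number"}},"required":["dp","yaw"]}

```bash
mkdir -p pics
cat > h.py <<'E'
import numpy as np, cv2
from workcell import ctrl, viewer, ticket, models
def px2w(im,u,v,d=None,T=None):
    u,v=float(u),float(v)
    if d is None:
        p=im["range_z"][int(v)-2:int(v)+3,int(u)-2:int(u)+3]; p=p[p>0]; d=float(np.median(p)) if p.size else 0
    T=im.get("T") if T is None else T
    c=np.array([(u-im["cx"])/im["fx"]*d,-(v-im["cy"])/im["fy"]*d,-d,1])
    return (np.array(T)@c)[:3]
E
python3 - <<'E'
from h import *
o=ctrl.get_obs(); print(o["t"],o["ee_pos"],o["orientation"])
for n in("scene","top"):
    im=viewer.get_image(n); cv2.imwrite(f"pics/{n}.png",im["pixels"][:,:,::-1])
    print(n,[k for k in im])
    for k in("latch_top","gear_grip","drawer_floor","drawer"):
        for r in models.landmark_of(im,k)[:4]:print(k,r["conf"],np.round(r["location"],1),np.round(px2w(im,*r["location"]),1))
    for r in models.look_for(im,"gear_grip"):print("box",r["conf"],np.round(r["bbox"]))
E
```

```text
0.0 [147.68987056 606.7358738  221.89829964] [-3.74219103e-01 -3.11902858e+00  2.39028238e-03]
scene ['pixels', 'range_z', 'fx', 'fy', 'cx', 'cy', 'T', 'shot']
latch_top 0.55 [414.3 173.6] [496.2 275.9  86.3]
gear_grip 0.89 [136.4 369.2] [ 523.8 -387.7   50.6]
gear_grip 0.62 [201.2 339.5] [ 539.7 -273.2   46.2]
drawer_floor 0.61 [198.3 338.4] [ 536.9 -276.5   50.3]Traceback (most recent call last):
  File "<stdin>", line 7, in <module>
ValueError: it knows: drawer_floor, gear_grip, latch_top
```

View pics/scene.png

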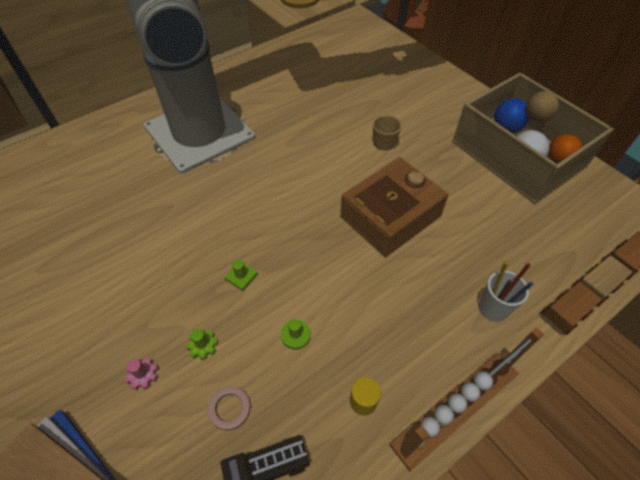

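The scene shows the brown box with its latch pad at about (415,178). The lime toothed gear is at (201,342), the pink look-alike at (140,372), the lime square at (240,273) and the lime round piece at (295,333).

Run:
```python
from h import *
for n in("scene","top"):
    im=viewer.get_image(n); cv2.imwrite(f"pics/{n}2.png",im["pixels"][:,:,::-1])
    for k in("latch_top","gear_grip","drawer_floor"):
        for r in models.landmark_of(im,k)[:4]:print(n,k,r["conf"],np.round(r["location"],1),np.round(px2w(im,*r["location"]),1))
    d=im["range_z"]; v,u=np.mgrid[:480,:640]
    c=np.stack([(u-im["cx"])/im["fx"]*d,-(v-im["cy"])/im["fy"]*d,-d,np.ones_like(d)],-1)
    P=(c@np.array(im["T"]).T)[...,:3]; ok=d>0
    # box top
    m=ok&(abs(P[...,2]-78)<4)&(np.hypot(P[...,0]-480,P[...,1]-270)<220)
    l,lab,st,ce=cv2.connectedComponentsWithStats(m.astype(np.uint8))
    if l<2: continue
    i=1+np.argmax(st[1:,4]); q=P[lab==i]
    r=cv2.minAreaRect(q[:,:2].astype(np.float32)); print("boxtop",r,np.median(q[:,2]),cv2.boxPoints(r).round())
    m=ok&(P[...,2]>84)&(P[...,2]<96)&(np.hypot(P[...,0]-496,P[...,1]-272)<40); q=P[m]; print("pad",len(q),q.min(0),q.max(0),q.mean(0))
    hsv=cv2.cvtColor(im["pixels"],cv2.COLOR_RGB2HSV)
    m=ok&(hsv[...,0]>33)&(hsv[...,0]<60)&(hsv[...,1]>150)&(P[...,2]>40)
    l,lab,st,ce=cv2.connectedComponentsWithStats(m.astype(np.uint8))
    for i in range(1,l):
        if st[i,4]>8: q=P[lab==i]; print("peg",ce[i].round(),st[i,4],((q.min(0)+q.max(0))/2).round(1),q.mean(0).round(1))
```

```text
scene latch_top 0.6 [414.8 175.4] [501.1 272.6  87. ]
scene gear_grip 0.82 [134.6 366.9] [ 518.2 -388.5   50.6]
scene gear_grip 0.8 [198.7 338.2] [ 537.6 -275.8   51.6]
boxtop ((507.486083984375, 211.90447998046875), (147.26084899902344, 177.4119415283203), 2.8979523181915283) 77.84502330467859 [[429. 297.]
 [438. 120.]
 [586. 127.]
 [577. 304.]]
pad 155 [488.41129538 254.69146141  84.15796982] [521.25414127 287.7201254   90.26233557] [505.47400432 270.75895464  86.93760234]
peg [238. 265.] 119 [ 445.  -140.4   47.5] [ 446.8 -140.8   49.7]
peg [295. 325.] 145 [ 616.9 -124.2   48.1] [ 617.7 -124.6   50.2]
peg [198. 336.] 154 [ 529.2 -274.5   47.7] [ 531.1 -275.    50.2]
top latch_top 0.8 [178.8 243.6] [502.3 275.5  87.5]
top gear_grip 0.63 [489.3 251.5] [ 510.3 -379.    42.6]
top gear_grip 0.55 [436.4 242.7] [ 526.  -264.7   45.9]
boxtop ((509.2569885253906, 212.554443359375), (145.4298095703125, 175.76229858398438), 3.175941228866577) 78.3873786156721 [[432. 296.]
 [442. 121.]
 [587. 129.]
 [577. 304.]]
pad 203 [489.68912292 255.33168562  84.0137187 ] [523.54426822 288.07324734  93.32889783] [505.56425979 271.71388027  88.07780863]
peg [371. 200.] 101 [ 616.5 -122.8   48.3] [ 615.8 -122.4   50.7]
peg [441. 241.] 102 [ 529.2 -273.4   49.9] [ 528.8 -272.7   51.4]
peg [378. 279.] 106 [ 445.4 -138.5   48.2] [ 444.8 -138.5   51.3]
```

View pics/top2.png

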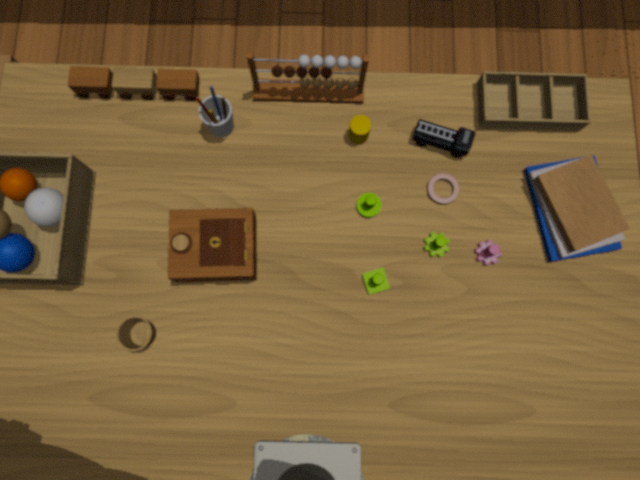

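The top view agrees with the scene camera. The box is at (212,243) with the pad at (180,242), and the lime gear is at (436,243). In world coordinates the pad is at (505,272,88) and the gear at (529,-274). The open drawer floor will be at about (516,68). Next I move to the pad with the gripper closed.

>>> play_rows([
  [22.3,-20.9,0],
  [22.3,-20.9,0],
  [22.3,-20.9,0],
  [22.3,-20.9,0],
  [22.3,-20.9,0],
  [22.3,-20.9,0],
  [22.3,-20.9,0],
  [22.3,-20.9,0],
], yaw=[-4.75,-4.75,-4.75,-4.75,-4.75,-4.75,-4.75,-4.75], gripper=1)

```text
t: 1.27
ee_pos: [327.1, 439.0, 222.9]
orientation: [1.375, 2.825, 0.001]
ft_force: [-0.1, 0.5, -0.6]
width: 38.4
grasp_force: 0.0
```

>>> play_rows([
  [22.3,-20.9,0],
  [22.3,-20.9,0],
  [22.3,-20.9,0],
  [22.3,-20.9,-10],
  [22.3,-20.9,-20],
  [22.3,-20.9,-30],
  [22.3,-20.9,-30],
  [22.3,-20.9,-20],
], yaw=[-4.75,-4.75,-4.75,-4.75,-4.75,-4.75,-4.75,-4.75])

```text
t: 1.93
ee_pos: [503.5, 272.5, 112.3]
orientation: [-2.219, -2.223, 0.002]
ft_force: [0.6, 0.6, 0.7]
width: 0.3
grasp_force: 0.0
```

>>> play_rows([
  [0,0,0],
  [0,0,0],
], yaw=[0,0])

```text
t: 2.1
ee_pos: [503.5, 272.7, 113.1]
orientation: [-2.217, -2.225, 0.004]
ft_force: [-0.3, -0.3, 0.4]
width: 0.8
grasp_force: 0.0
```

>>> play_rows([
  [1.5,0,-15],
  [0,0,-8],
  [0,0,-3],
  [0,0,-3],
  [0,0,-3],
  [0,0,-1],
], yaw=[0,0,0,0,0,0])

```text
t: 2.6
ee_pos: [504.3, 274.8, 82.0]
orientation: [-2.214, -2.229, -0.0]
ft_force: [-3.4, 0.8, 4.9]
width: 0.3
grasp_force: 2.4
```

>>> play_rows([
  [0,0,-1.5],
  [0,0,0],
  [0,0,20],
  [0,0,30],
  [0,0,30],
  [0,0,0],
], yaw=[0,0,0,0,0,0])

```text
t: 3.1
ee_pos: [508.2, 275.9, 165.6]
orientation: [2.212, 2.226, 0.015]
ft_force: [0.5, 0.7, 0.9]
width: 0.5
grasp_force: 0.0
```

Run:
```python
from h import *
im=viewer.get_image("top"); cv2.imwrite("pics/t3.png",im["pixels"][150:340,120:520,::-1].repeat(2,0).repeat(2,1))
for r in models.landmark_of(im,"drawer_floor")[:3]:print(r["conf"],np.round(r["location"],1),np.round(px2w(im,*r["location"]),1))
print(ctrl.get_obs()["ee_pos"])
```

```text
0.58 [276.7 248.3] [510.8  79.9  13.6]
[505.8103849  274.63969179 161.36281245]
```

View pics/t3.png

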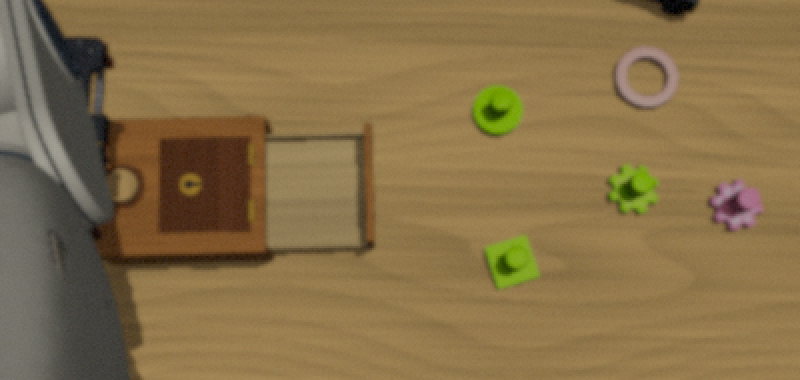

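The crop shows the drawer sprung open (floor at 315,190 in the crop) and the gear still at (633,188). Next I move to the gear.

>>> play_rows([
  [1.4,-34.3,0],
  [1.4,-34.3,0],
  [1.4,-34.3,0],
  [1.4,-34.3,0],
  [1.4,-34.3,0],
  [1.4,-34.3,0],
  [1.4,-34.3,0],
  [1.4,-34.3,0],
], yaw=[0,0,0,0,0,0,0,0], gripper=0.3)

```text
t: 3.87
ee_pos: [515.0, -1.9, 158.5]
orientation: [-2.214, -2.227, 0.002]
ft_force: [0.2, -0.5, -0.2]
width: 50.0
grasp_force: 0.0
```

>>> play_rows([
  [1.4,-34.3,0],
  [1.4,-34.3,0],
  [1.4,-34.3,0],
  [1.4,-34.3,0],
  [1.4,-34.3,0],
  [1.4,-34.3,0],
  [1.4,-34.3,0],
  [1.4,-34.3,0],
], yaw=[0,0,0,0,0,0,0,0])

```text
t: 4.53
ee_pos: [526.3, -276.1, 158.2]
orientation: [-2.214, -2.226, 0.001]
ft_force: [1.0, 0.2, -0.3]
width: 61.6
grasp_force: 0.0
```

>>> play_rows([
  [0,0,-20],
  [0,0,-10],
  [0,0,0],
], yaw=[0,0,0])

```text
t: 4.78
ee_pos: [524.6, -273.5, 126.0]
orientation: [-2.211, -2.222, 0.003]
ft_force: [-1.4, 0.3, -0.9]
width: 61.3
grasp_force: 0.0
```

Run:
```python
from h import *
from scipy.spatial.transform import Rotation as R
o=ctrl.get_obs(); print(o["ee_pos"],o["orientation"],o["width"])
im=viewer.get_image("wrist"); cv2.imwrite("pics/w4.png",im["pixels"][:,:,::-1])
B=np.eye(4);B[:3,:3]=R.from_rotvec(o["orientation"]).as_matrix();B[:3,3]=o["ee_pos"];T=B@np.array(im["hand_eye"])
print(T.round(2))
for r in models.landmark_of(im,"gear_grip")[:3]:print(r["conf"],np.round(r["location"],1),np.round(px2w(im,*r["location"],T=T),1))
d=im["range_z"]; v,u=np.mgrid[:480,:640]
P=(np.stack([(u-im["cx"])/im["fx"]*d,-(v-im["cy"])/im["fy"]*d,-d,np.ones_like(d)],-1)@T.T)[...,:3]
hsv=cv2.cvtColor(im["pixels"],cv2.COLOR_RGB2HSV); g=(d>0)&(hsv[...,0]>33)&(hsv[...,0]<60)&(hsv[...,1]>150)
for lo,hi in((47,58),(6,16)):
    q=P[g&(P[...,2]>lo)&(P[...,2]<hi)]; print(len(q)); 
    if len(q):print(cv2.minEnclosingCircle(q[:,:2].astype(np.float32)),q.mean(0))
```

```text
[ 524.64191442 -273.47261866  126.04626875] [-2.21116144 -2.22204266  0.00293067] 61.338598012471294
[[ 1.0000e+00 -1.0000e-02  0.0000e+00  5.2471e+02]
 [ 0.0000e+00  9.6000e-01  3.0000e-01 -1.9172e+02]
 [-1.0000e-02 -2.9000e-01  9.6000e-01  2.8899e+02]
 [ 0.0000e+00  0.0000e+00  0.0000e+00  1.0000e+00]]
0.94 [303.3 403.7] [ 514.2 -376.6   49.2]
0.9 [326.  249.4] [ 528.1 -268.1   52.7]
2330
((484.02581787109375, -212.1802978515625), 88.06877136230469) [ 490.2186029  -213.49503566   52.15487836]
8936
((575.4746704101562, -231.2115020751953), 187.59188842773438) [ 525.35712758 -182.27705599   12.36533923]
```

View pics/w4.png

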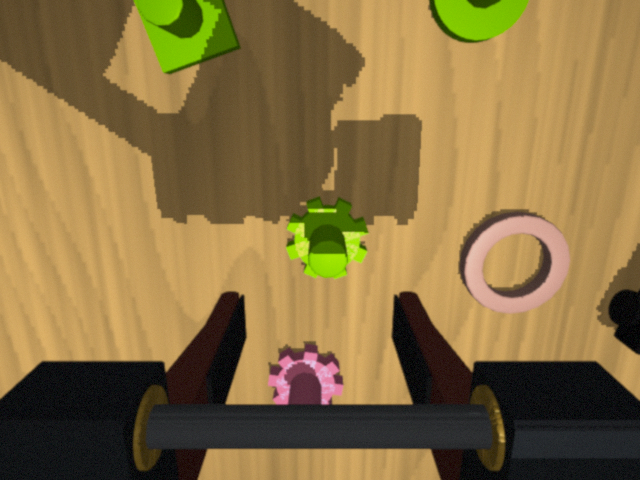

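The wrist view shows the lime gear centred at about (327,240), between the fingers, with the pink one well outside. I correct x by about +4 mm and descend.

>>> play_rows([
  [4,0,-25],
  [0,0,-25],
  [0,0,-25],
  [0,0,-20],
  [0,0,-12],
  [0,0,0],
], yaw=[0,0,0,0,0,0])

```text
t: 5.38
ee_pos: [530.2, -273.1, 20.9]
orientation: [-2.211, -2.227, 0.002]
ft_force: [-0.0, -0.1, 0.2]
width: 61.4
grasp_force: 0.0
```

>>> play_rows([
  [0,0,0],
  [0,0,0],
  [0,0,0],
  [0,0,0],
  [0,0,0],
  [0,0,0],
], yaw=[0,0,0,0,0,0], gripper=1)

```text
t: 5.88
ee_pos: [531.6, -275.0, 23.5]
orientation: [2.215, 2.227, 0.0]
ft_force: [-0.7, 0.5, 0.6]
width: 25.1
grasp_force: 0.1
```

>>> play_rows([
  [0,0,0],
  [0,0,0],
], yaw=[0,0])

```text
t: 6.05
ee_pos: [531.5, -275.0, 23.4]
orientation: [2.215, 2.227, 0.0]
ft_force: [-1.3, 0.9, 5.7]
width: 23.5
grasp_force: 30.0
```

>>> play_rows([
  [0,0,10],
  [0,0,20],
  [0,0,30],
  [0,0,30],
  [0,0,20],
  [0,0,0],
], yaw=[0,0,0,0,0,0])

```text
t: 6.55
ee_pos: [533.8, -276.2, 137.8]
orientation: [2.21, 2.222, 0.003]
ft_force: [0.4, -0.3, -0.4]
width: 23.4
grasp_force: 30.0
```

>>> play_rows([
  [-1.5,31,0],
  [-1.5,31,0],
  [-1.5,31,0],
  [-1.5,31,0],
  [-1.5,31,0],
  [-1.5,31,0],
  [-1.5,31,0],
  [-1.5,31,0],
], yaw=[0,0,0,0,0,0,0,0])

```text
t: 7.22
ee_pos: [518.4, -25.4, 132.2]
orientation: [-2.215, -2.227, 0.001]
ft_force: [1.9, -0.0, -0.7]
width: 23.6
grasp_force: 30.0
```

>>> play_rows([
  [-1.5,31,0],
  [-1.5,31,0],
  [-1.5,31,0],
  [0,0,0],
  [0,0,0],
], yaw=[0,0,0,0,0])

```text
t: 7.63
ee_pos: [514.2, 67.3, 132.3]
orientation: [-2.211, -2.231, 0.001]
ft_force: [0.8, -0.6, 0.4]
width: 23.1
grasp_force: 30.0
```

Run:
```python
from h import *
print(ctrl.get_obs()["ee_pos"],ctrl.get_obs()["width"])
im=viewer.get_image("scene"); cv2.imwrite("pics/s5.png",im["pixels"][130:330,220:480,::-1].repeat(3,0).repeat(3,1)[:600])
```

```text
[514.15028329  67.33503309 132.26629819] 23.114067689235757
```

View pics/s5.png

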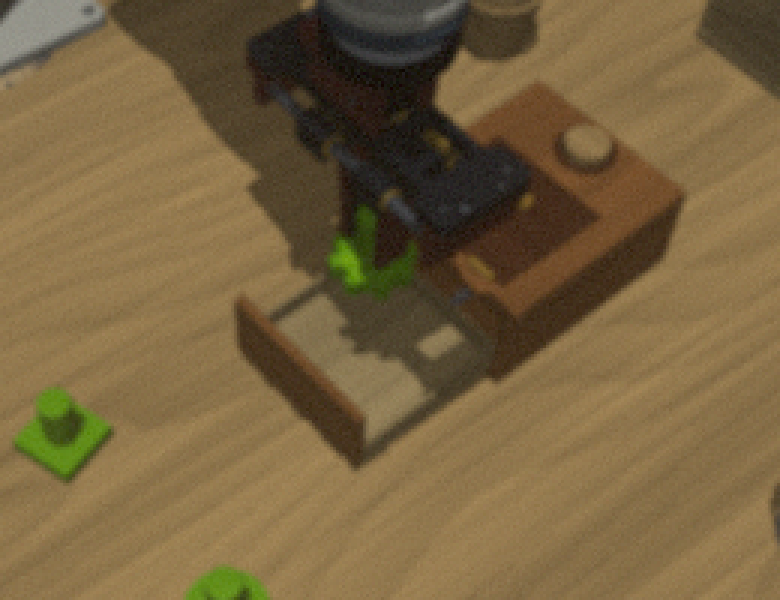

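The gear is held upright above the open drawer. Next I lower it.

>>> play_rows([
  [0,2,-25],
  [0,0,-25],
  [0,0,-20],
  [0,0,-12],
  [0,0,-8],
  [0,0,-3],
  [0,0,0],
], yaw=[0,0,0,0,0,0,0])

```text
t: 8.27
ee_pos: [514.8, 67.6, 39.5]
orientation: [-2.216, -2.226, 0.001]
ft_force: [0.1, -0.1, -0.8]
width: 23.4
grasp_force: 30.0
```

>>> play_rows([
  [0,0,-1.5],
  [0,0,-1],
  [0,0,0],
], yaw=[0,0,0])

```text
t: 8.52
ee_pos: [515.3, 68.2, 37.9]
orientation: [2.215, 2.227, 0.002]
ft_force: [0.9, -0.5, -0.7]
width: 23.4
grasp_force: 30.0
```

>>> play_rows([
  [0,0,-0.5],
  [0,0,0],
  [0,0,0],
], yaw=[0,0,0])

```text
t: 8.77
ee_pos: [515.3, 68.3, 37.3]
orientation: [2.215, 2.227, 0.001]
ft_force: [-0.3, -0.3, 4.1]
width: 23.5
grasp_force: 30.0
```

>>> play_rows([
  [0,0,0],
  [0,0,0],
  [0,0,0],
  [0,0,0],
  [0,0,0],
  [0,0,0],
], yaw=[0,0,0,0,0,0], gripper=0.5)

```text
t: 9.27
ee_pos: [514.7, 68.2, 36.7]
orientation: [-2.215, -2.228, 0.0]
ft_force: [0.4, -0.6, -0.2]
width: 44.2
grasp_force: 0.0
```

>>> play_rows([
  [0,0,10],
  [0,0,25],
  [0,0,35],
  [0,0,35],
  [0,0,35],
  [0,0,35],
  [0,0,0],
], yaw=[0,0,0,0,0,0,0])

```text
t: 9.85
ee_pos: [518.5, 68.6, 219.1]
orientation: [2.21, 2.223, 0.014]
ft_force: [1.3, 1.0, 0.1]
width: 43.8
grasp_force: 0.0
```

>>> play_rows([
  [-10,35,10],
  [-10,35,10],
  [-10,35,10],
  [-10,35,10],
  [-10,35,10],
  [-10,35,0],
  [-10,35,0],
  [0,0,0],
], yaw=[0,0,0,0,0,0,0,0])

```text
t: 10.52
ee_pos: [443.2, 318.0, 262.4]
orientation: [-2.21, -2.231, -0.003]
ft_force: [0.3, -0.1, -0.1]
width: 44.3
grasp_force: 0.0
```

Run:
```python
from h import *
o=ctrl.get_obs();print(o["t"],o["ee_pos"],o["ft_force"],o["qvel"].round(3))
im=viewer.get_image("scene"); cv2.imwrite("pics/s6.png",im["pixels"][130:330,220:480,::-1].repeat(3,0).repeat(3,1))
for n in("scene","top"):
    im=viewer.get_image(n)
    d=im["range_z"]; v,u=np.mgrid[:480,:640]
    P=(np.stack([(u-im["cx"])/im["fx"]*d,-(v-im["cy"])/im["fy"]*d,-d,np.ones_like(d)],-1)@np.array(im["T"]).T)[...,:3]
    hsv=cv2.cvtColor(im["pixels"],cv2.COLOR_RGB2HSV)
    near=(d>0)&(np.hypot(P[...,0]-516,P[...,1]-68)<60)&(hsv[...,0]>33)&(hsv[...,0]<60)&(hsv[...,1]>150)
    for lo,hi in((58,75),(20,32)):
        q=P[near&(P[...,2]>lo)&(P[...,2]<hi)]; print(n,len(q)); 
        if len(q):print(q.mean(0),(q.min(0)+q.max(0))/2)
    m=(d>0)&(P[...,2]>55)&(P[...,2]<74)&(P[...,1]<25)&(P[...,1]>-40)&(abs(P[...,0]-512)<80); q=P[m]
    print("front",len(q),q.mean(0) if len(q) else 0)
```

```text
10.5167 [443.20753855 318.01674313 262.44461655] [ 0.27118144 -0.088125   -0.07868154] [-0.075 -0.01   0.038 -0.04   0.006 -0.094]
scene 97
[516.44499368  65.85938326  64.06296663] [515.59139769  66.60393834  63.72142713]
scene 270
[519.97591061  62.89491362  25.35882358] [516.23277069  67.07075531  25.96192146]
front 384 [521.92568252   2.82081804  65.53739574]
top 101
[515.2538751   68.70995904  65.73478652] [515.31222435  68.55081243  64.86135834]
top 277
[512.80128687  68.72008215  25.89853855] [515.32453088  69.4609002   25.89211934]
front 231 [519.84196075   4.37345322  68.78651758]
```

View pics/s6.png

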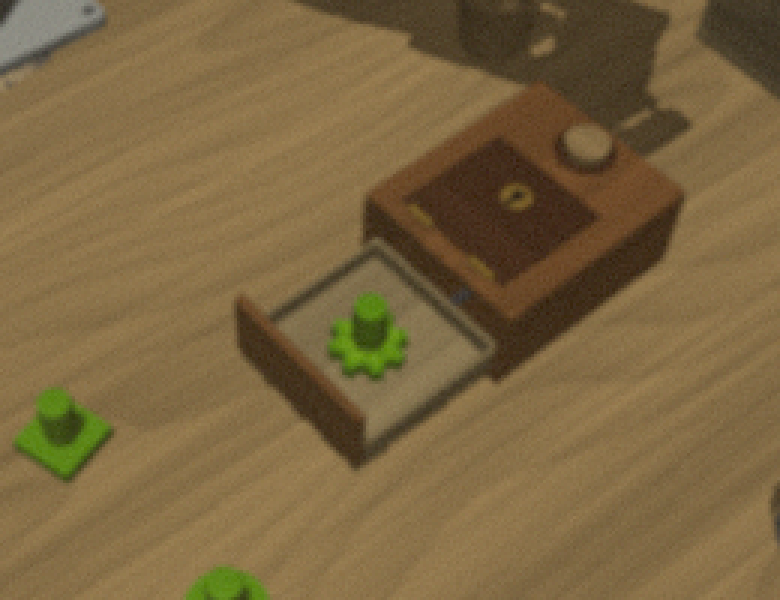

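The gear lies flat with its peg up in the middle of the open drawer (370,335 in the crop), and the arm is clear. I hand it in.

```bash
python3 -c "
from h import *
print(ticket.close_job())"
```

```text
the job is handed in; nothing more can be done
None
```

I handed the job in at about 10.5 s on the robot's clock: the drawer sprang open when I pressed the latch, and the gear now lies flat in it, peg up and near the centre of the floor, with the arm clear; no verdict was returned.

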